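Set a blank against the jaw and work stop of a drill vise

TASK

Set the blue-topped aluminium blank up for drilling in the low drill vise, pushing with the fingertips and never lifting it. First push the blank flat against the vise's fixed jaw where it lies, then slide it along that jaw, keeping it against the jaw, until its end butts against the red work stop; last, push the sliding jaw forward until it meets the blank. Leave everything else on the bench where it is.

Things in the scene. Friction and masses are not known exactly. Their poses are not given: they have to be found in the camera images.
- vise: grey-green drill vise bolted to the bench. Origin on the bench under the middle of the fixed jaw's face, which is the plane x = 0. x points from sliding to fixed jaw (away from the robot at yaw 0), y along the jaws. Blank rests on its flat steel bed, 32 mm above the bench, y -75 to 75 mm, x -230 to 0. Jaws: 150 mm wide, tops 62 mm above the bench. Ears reach to y = +-99 mm
- corner (a point): the corner for the blank: point at the level of the bed where the red work stop's stop face meets the fixed jaw's face; axes as the vise. The stop is clamped over the fixed jaw and does not move: it lies on the -y side of this point, 14 mm thick, its nose stands 20.5 mm out from the jaw face, 8 to 44 mm above the bed. The blank comes against it from +y, moving in -y
- blank_centre (a point): centre of the loose blank: an aluminium block 35 mm in its x, 50 mm in its y, 35 mm high, about 165 g, top painted blue with a scribed cross. It starts on the bed on the +y side of the stop, off the fixed jaw, a little askew; its top is 5 mm above the jaw tops. In place its centre is 17.5 mm from the jaw face, 25 mm from the stop face, its axes along the vise's
- sliding_jaw (a joint): travel of the sliding jaw along the bed towards the fixed jaw, m. The clear distance between the jaws is 0.135 minus this value: at 0.100 the jaw meets the 35 mm wide blank. It slides against about 2.5 N of friction, has no spring and stays where it is left
- jaw_back (a point): middle of the sliding jaw's flat back face, 15 mm above the bed; moves with the joint. Push here in the vise's +x. The jaw is 38 mm thick in x from this face to its gripping face. On its top, within that thickness, an unused cam lever reaches out to y = +106 mm, 78 mm above the bench at most. Behind are bare bed and, at x = -234 mm, an end bar 36 mm above the bench
- drilled_block: bystander: a finished aluminium block, 35 x 50 x 35 mm, with a dark drilled hole and no blue, standing on the bench beside the vise. Origin at the centre of its underside
- brush: bystander: chip brush, 180 mm long, lying on the bench on the other side of the vise
- pliers: bystander: red slip-joint pliers, about 230 mm long, lying on the bench
- file: bystander: flat file with a blue handle, about 350 mm long, lying on the bench
- hammer: bystander: hammer lying on the bench
- punch: bystander: steel centre punch, 110 mm long, lying on the bench
- square: bystander: engineer's square, 110 mm long, lying on the bench
- oil: bystander: white plastic bottle with a red cap, 56 mm across, 150 mm high, standing on the bench
Things that resemble listed ones, but are neither listed nor needed, are in the scene too. Leave any turquoise look-alike of the part that bears blank_centre alone.

How it is judged (in metres and radians):
On the way, in this order (a step that is already met when the one before it is completed fails the run):
1. the blank lies flat against the fixed jaw, still well clear of the work stop (x of blank_centre in the frame of corner above -0.0205 m and angle between the x axis of blank_centre and the x axis of vise, either way round below 0.08 rad and y of blank_centre in the frame of corner above 0.035 m), for 0.1 s.
2. the blank is in the corner, against the fixed jaw and the work stop, before the sliding jaw reaches it (x of blank_centre in the frame of corner above -0.0215 m and y of blank_centre in the frame of corner between 0.02 and 0.028 m and value of joint sliding_jaw below 0.085 m), for 0.1 s.
3. the sliding jaw is pushed up to the blank (value of joint sliding_jaw above 0.0975 m), for 0.1 s.
At the end, for the whole second after the job is handed in: The blank rests flat on the bed, at rest, within 2.5 mm of the fixed jaw and of the work stop and square to them (0.05 rad), and the sliding jaw stands within 2.5 mm of it (travel over 0.0975 m) (x of blank_centre in the frame of corner above -0.02 m and y of blank_centre in the frame of corner between 0.02 and 0.0275 m and z of blank_centre in the frame of corner below 0.0195 m and angle between blank_centre's own z axis and vertical below 0.05 rad and angle between the x axis of blank_centre and the x axis of vise, either way round below 0.05 rad and value of joint sliding_jaw above 0.0975 m and linear speed of blank below 0.01 m/s); the robot touches nothing.
It fails at once if the blank is lifted more than 8 mm off the bed (z of blank_centre in the frame of corner above 0.0255 m).
It fails at once if the blank is tipped over (more than 0.35 rad) (angle between blank_centre's own z axis and vertical above 0.35 rad).
It fails at once if the blank comes near the work stop while it is off the fixed jaw (by more than 7 mm within 10 mm of the stop) (y of blank_centre in the frame of corner below 0.035 m and x of blank_centre in the frame of corner below -0.0245 m).
It fails at once if another thing on the bench is moved more than 20 mm (distance of any of drilled_block, brush, pliers, file, hammer, punch, square, oil from where it was at the start of the episode above 0.02 m).
It also fails if it takes over 54 s, if anything falls off the work surface, if the arm or the gripper's body presses on something with over 40 N, if the wrist force passes 120 N, or if a joint passes its speed limit or range.

ROBOT

A 7-joint arm with a two-finger parallel gripper is mounted at the origin on the work surface. World frame = base frame: x ahead of the robot, y to its left, z up, the work surface at z = 0. Lengths are in m, angles in degrees, forces in N, time in s.
With the tool pointing down it reaches from about 0.425 to 0.875 m from the base axis. Payload 9.9 kg.
Tool frame: the origin (TCP) lies at the very end of the fingers, on their centre line; the grasp point (between the pads) lies 19 mm behind it (r.tcp_to_grasp is the distance from the TCP to the grasp point, in m); z points along the fingers, y is the line along which they close (so a half turn about z gives the same grasp; the last joint's range is limited). The gripper opens to 85 mm and grips with 20 to 120 N. Pads are 22 mm wide; open, the fingers measure 114 mm over their backs; the gripper's body (76 mm by 85 mm) begins 54 mm behind the grasp point. The pads swing forward as they close: fully open they stand 13 mm farther back than shut.
Start: joints at [-72.582, 32.985, 1.427, 82.34, -0.859, 64.687, -3.237], TCP at [0.255, 0.625, 0.231] pointing down, gripper open.
Joint ranges: [-157.87, 157.87], [-19.46, 123.44], [-87.15, 90], [11.01, 140.99], [-62.26, 242.26], [9.8, 113.94], [-161.44, 161.44]. Speed limits (degrees/s): [127.2, 127.2, 172.46, 172.46, 180, 180, 180].

INTERFACE

Orientations are given as a 3x3 rotation matrix whose columns are the frame's x, y, z axes.
In Python, from rig import r, get_image, find_in, masks_of gives the robot as it stands.
- The arm moves only by the tool move_arm, never from a script. Its argument "rows" is a list of rows, each a list of 7 numbers: the closure in counts, from 0 (fully open) to 255 (shut), then the shift along the world's x, y, z in cm, then the turn, a rotation vector about the world's x, y, z in rad. In form: [[claw, x, y, z, ax, ay, az], ...]. A call has 1 to 20 rows; each row is the pose to reach, as a shift and turn from the pose commanded when the call began; what a row does not reach only later rows make up. A row lasts 1/8 s, in which the tool goes at most 62.5 mm and 10.7 degrees, less where a joint would pass 70% of its speed; a pose out of reach is approached as far as the arm can. A call with a gripper value outside its range is refused whole. The fingers move at their own pace and stop on an object; "grip_force" is the grip in N (left out, the last holds). Time passes only in rows, so rows that repeat a pose let the fingers close. It gives the time, the measured TCP pose, the force, the opening and the grip force at its end, in the units of the state.
- r.read_state(): the state, without advancing time (a new reading comes with each control period).
- get_image(name): name is "side" or "top"; returns a dict with "image" (420x560x3 uint8, red, green, blue), "z_map" (420x560 float32, m along the optical axis (not along the pixel's ray), 0 where there is no reading), "camera_matrix" (3x3 intrinsics, pixels), "eye" and "rotation" of the camera in the world. Camera axes: x right, y down, z forward; pixel columns grow to the right and rows downward; lengths in m; the calibration is good to about 2 mm. A picture is of the moment at which its call begins.
- r.close_job(): hands the job in; it is judged then, once.
Trained networks look in a picture, given as the dict that the camera call returned (one of the last four; its "shot" number tells which), for a name from the list of things; names that differ only in an ending like _2 or _b are one class to them, and where a whole thing is asked for, a point or a joint stands for the part that bears it (a point fixed in the world has none). Each returns a list of dicts, best first, with "p" (0 to 1); they miss things now and then, are a little off and sometimes report something else, mostly with a low value. They report only what shows in the picture. A call takes as long as a camera call. They do not tell look-alikes from the thing itself.
- find_in(picture, target): "position" ([x, y, z] in m, in world coordinates, good to about 4 mm: the middle of the surface that is visible of it).
- masks_of(picture, target): "pixels" (420x560 bool, what is visible of it).
The state is a dict: "t": time; "joint_positions": joint angles; "qvel": joint speeds; "joint_torque": joint torques, N m; "tcp_pos": TCP position; "eef_rot": TCP orientation; "wrist_force": force on the tool from outside, world axes, zero at the start; "torque": the same for the moment, N m; "opening": finger opening in m; "gripper_force": force on a finger pad.
Only numpy, scipy, OpenCV 4.12 (cv2) and the standard library are available. Lean on these libraries where they do the work, as an engineer would, in place of code of your own. Each camera call takes 0.05 s, during which the arm holds its last target. There are 200 camera calls.

## Working session

There is one attempt and no reset: what is moved stays moved. The work goes in short steps, Python scripts to look and compute and a tool call to move; the robot and the scene stay as the last step left them, time stands still between calls to the robot, and variables do not carry over. Pictures are saved under pics/ and viewed, at most 10 in all, crops included, and the job is handed in when it is done.

Besides the shell and the picture viewer there is one more tool, called as name(argument=value, ...) on one line, values as JSON. move_arm: Moves the arm, as the interface text tells. Its arguments: {"type":"object","properties":{"rows":{"type":"array","items":{"type":"array","items":{"type":"number"}}},"grip_force":{"type":"number"}},"required":["rows"]}

```bash
mkdir -p pics
cat > h.py <<'E'
import numpy as np, cv2
from rig import r, get_image, find_in, masks_of
def cloud(p):
    z=p["z_map"]; K=p["camera_matrix"]; v,u=np.indices(z.shape)
    c=np.stack([(u-K[0,2])/K[0,0]*z,(v-K[1,2])/K[1,1]*z,z],-1)
    w=c@np.array(p["rotation"]).T+np.array(p["eye"]); w[z<=0]=np.nan
    return w
def save(p,n): cv2.imwrite("pics/"+n+".png",p["image"][:,:,::-1])
E
python3 - <<'E'
from h import *
for n in("top","side"):
    p=get_image(n); save(p,n+"0"); np.save(n+"0.npy",cloud(p)); print(n,p["eye"])
    for t in("vise","blank_centre","corner","jaw_back","sliding_jaw","drilled_block","oil"):
        print(t,[(np.round(d["position"],3).tolist(),round(d["p"],2)) for d in find_in(p,t)][:3])
print(r.read_state()["t"],r.read_state()["eef_rot"])
E
```

```text
top [ 0.30299071 -0.01021495  1.23936203]
vise [([0.539, -0.035, 0.029], 0.83)]
blank_centre [([0.632, 0.219, 0.039], 0.78), ([0.66, -0.21, 0.038], 0.73), ([0.605, -0.012, 0.068], 0.69)]
corner [([0.662, -0.112, 0.078], 0.43), ([0.468, 0.478, 0.101], 0.16)]
jaw_back [([0.508, -0.018, 0.06], 0.95)]
sliding_jaw [([0.502, -0.017, 0.062], 0.86), ([0.471, 0.481, 0.099], 0.66)]
drilled_block [([0.517, -0.19, 0.035], 0.78)]
oil [([0.468, 0.478, 0.101], 0.6), ([0.398, -0.351, 0.018], 0.56)]
side [-0.30577238 -0.86255551  0.89323957]
vise [([0.509, -0.06, 0.03], 0.74)]
blank_centre [([0.657, -0.222, 0.028], 0.74), ([0.602, -0.02, 0.064], 0.7), ([0.406, 0.155, 0.029], 0.69)]
corner [([0.386, -0.348, 0.015], 0.7), ([0.651, -0.11, 0.064], 0.57), ([0.617, 0.415, 0.024], 0.21)]
jaw_back [([0.495, -0.032, 0.06], 0.88)]
sliding_jaw [([0.492, -0.037, 0.06], 0.9)]
drilled_block [([0.514, -0.203, 0.032], 0.71)]
oil [([0.466, 0.474, 0.072], 0.87)]
0.8 [[-9.25724760e-01  3.78197921e-01 -3.63468355e-05]
 [ 3.78197921e-01  9.25724760e-01 -1.01653553e-05]
 [ 2.98026493e-05 -2.31566187e-05 -9.99999999e-01]]
```

View pics/top0.png

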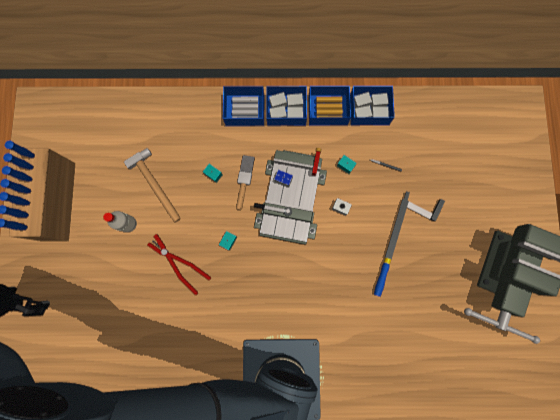

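View pics/side0.png

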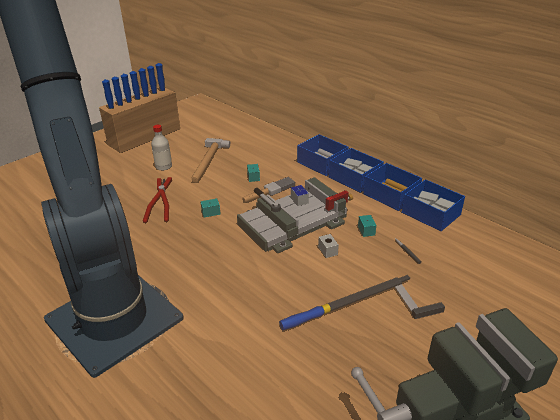

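The top view shows the vise slightly yawed, with the fixed jaw at about (295,158), stop (317,160), blue blank (284,178), sliding jaw (288,210) and its lever reaching left to (255,207). The drilled block is at (342,206), and the turquoise look-alikes are off the vise.

```bash
cat > m.py <<'E'
from h import *
def rect(P):
    (c,s,a)=cv2.minAreaRect(P[:,:2].astype(np.float32)*1000); return np.round(c,1),np.round(s,1),round(a,2),len(P)
def meas(n,p):
    w=cloud(p); I=p["image"].astype(int); R,G,B=I[...,0],I[...,1],I[...,2]
    X,Y,Z=w[...,0],w[...,1],w[...,2]
    box=(X>.38)&(X<.75)&(Y>-.16)&(Y<.13)
    blue=box&(B>G+40)&(B>R+40)&(Z>.05); red=box&(R>G+60)&(R>B+60)
    print(n,"blue",rect(w[blue]),"z",np.median(Z[blue]))
    if red.sum()>3: print("red",rect(w[red]),"z",np.nanpercentile(Z[red],[5,50,95]).round(3),"xy rng",w[red].min(0).round(3),w[red].max(0).round(3))
    jt=box&~red&~blue&(Z>.056)&(Z<.0665)
    k,l=cv2.connectedComponents(jt.astype(np.uint8))
    for i in range(1,k):
        if (l==i).sum()>25: print("jawtop",rect(w[l==i]),np.median(Z[l==i]).round(4))
    bed=box&(Z>.027)&(Z<.036)
    print("bed",rect(w[bed]),np.median(Z[bed]))
    return w
if __name__=="__main__":
    for n in("top","side"):
        p=get_image(n); w=meas(n,p)
        if n=="top": cv2.imwrite("pics/crop.png",cv2.resize(p["image"][140:255,235:365,::-1],None,fx=5,fy=5,interpolation=cv2.INTER_CUBIC))
E
python3 m.py
```

```text
top blue (array([609.5,  -9.3]), array([47.5, 33.3]), 68.2, 161) z 0.06741165966024054
red (array([ 659. , -112.2]), array([13.2, 79.8]), 78.34, 99) z [0.071 0.076 0.08 ] xy rng [ 0.62  -0.123  0.054] [ 0.698 -0.099  0.08 ]
jawtop (array([671. , -43.3]), array([125.8,  37. ]), 78.48, 432) 0.0623
jawtop (array([ 654.1, -123.8]), array([ 9.3, 34.3]), 78.24, 33) 0.0627
jawtop (array([503.9, -22.9]), array([149.4,  38.3]), 78.66, 453) 0.0618
bed (array([558. , -34.9]), array([154. , 286.7]), 78.93, 2435) 0.03210019516667306
side blue (array([610.9, -11. ]), array([48.8, 32.9]), 70.63, 96) z 0.06683270221086862
red (array([ 655.4, -114.6]), array([18.8, 74.2]), 78.5, 124) z [0.046 0.073 0.078] xy rng [ 0.619 -0.13   0.037] [ 0.691 -0.104  0.078]
jawtop (array([673.2, -38.1]), array([114.9,  42. ]), 77.22, 271) 0.061
jawtop (array([596.3, -20. ]), array([28.3, 56.4]), 20.41, 52) 0.0609
jawtop (array([528.1,  19.4]), array([55.4, 10.6]), 75.96, 30) 0.0619
jawtop (array([ 658.6, -124.8]), array([14.9, 47.3]), 82.91, 60) 0.0616
jawtop (array([503.6, -25.5]), array([153.4,  41.3]), 79.23, 358) 0.061
bed (array([551.8, -33.3]), array([169. , 278.6]), 80.26, 1948) 0.031463458935376776
```

View pics/crop.png

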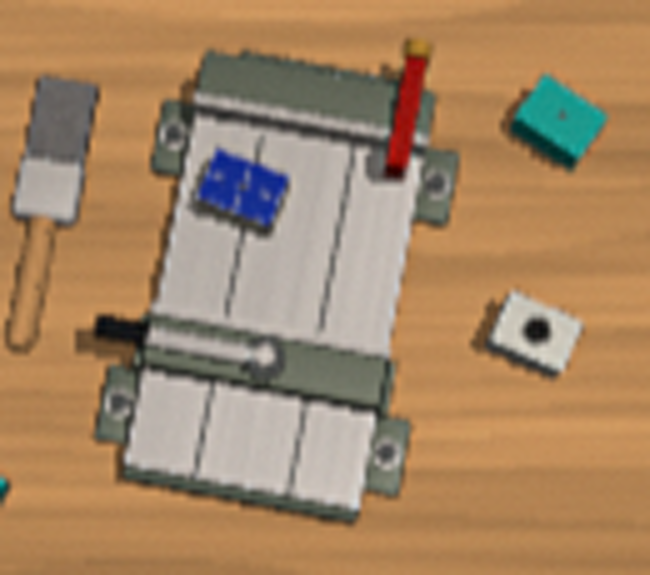

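move_arm(rows=[[255,31.1,-62.6,0,0,0,0.188],[255,31.1,-62.6,0,0,0,0.188],[255,31.1,-62.6,0,0,0,0.188],[255,31.1,-62.6,0,0,0,0.188],[255,31.1,-62.6,0,0,0,0.188],[255,31.1,-62.6,0,0,0,0.188],[255,31.1,-62.6,0,0,0,0.188],[255,31.1,-62.6,0,0,0,0.188],[255,31.1,-62.6,0,0,0,0.188],[255,31.1,-62.6,0,0,0,0.188],[255,31.1,-62.6,0,0,0,0.188],[255,31.1,-62.6,0,0,0,0.188],[255,31.1,-62.6,0,0,0,0.188],[255,31.1,-62.6,0,0,0,0.188],[255,31.1,-62.6,-10,0,0,0.188],[255,31.1,-62.6,-10,0,0,0.188],[255,31.1,-62.6,-10,0,0,0.188]])

```text
t: 3.02
tcp_pos: [0.5641, 0.0007, 0.1293]
eef_rot: [[-0.981, 0.196, -0.005], [0.196, 0.981, 0.0], [0.005, -0.001, -1.0]]
wrist_force: [-0.5, -0.2, -0.0]
opening: -0.0002
gripper_force: 0.0
```

move_arm(rows=[[255,0,0,-5,0,0,0],[255,0,0,-9.1,0,0,0],[255,0,0,-9.1,0,0,0],[255,0,0,-9.1,0,0,0],[255,0.49,-0.1,-9.1,0,0,0],[255,0.98,-0.2,-9.1,0,0,0],[255,1.47,-0.3,-9.1,0,0,0],[255,1.96,-0.4,-9.1,0,0,0],[255,2.45,-0.5,-9.1,0,0,0],[255,2.94,-0.6,-9.1,0,0,0],[255,3.43,-0.7,-9.1,0,0,0],[255,3.43,-0.7,-9.1,0,0,0]])

```text
t: 4.53
tcp_pos: [0.6012, -0.0082, 0.0402]
eef_rot: [[-0.98, 0.199, 0.001], [0.199, 0.98, -0.0], [-0.001, 0.0, -1.0]]
wrist_force: [0.1, -0.2, -0.1]
opening: -0.0
gripper_force: 0.0
```

Run:
```python
from m import *
p=get_image("side"); meas("side",p)
cv2.imwrite("pics/s1.png",cv2.resize(p["image"][165:260,220:365,::-1],None,fx=5,fy=5,interpolation=cv2.INTER_CUBIC))
print(r.read_state()["tcp_pos"],r.read_state()["wrist_force"])
```

```text
side blue (array([626. , -25.8]), array([20.4, 39.3]), 84.47, 30) z 0.06597889573049015
red (array([ 654.1, -114.1]), array([21.8, 72.5]), 82.13, 168) z [0.045 0.071 0.077] xy rng [ 0.618 -0.129  0.04 ] [ 0.69 -0.1   0.08]
jawtop (array([672.2, -39.2]), array([109. ,  40.8]), 81.23, 229) 0.0608
jawtop (array([613.6, -28.5]), array([16.5, 63.1]), 59.49, 66) 0.0608
jawtop (array([528.6,  19.2]), array([56.2,  8.2]), 76.76, 30) 0.0614
jawtop (array([504.6, -25.3]), array([152.2,  42.4]), 79.19, 356) 0.0608
jawtop (array([ 657.6, -124.3]), array([18.5, 44.8]), 84.67, 55) 0.0605
bed (array([551.9, -34.3]), array([163.6, 277.4]), 81.05, 1955) 0.03148186535616626
[ 0.60091593 -0.00813906  0.04023   ] [ 0.14208696 -0.09026502 -0.42898078]
```

View pics/s1.png

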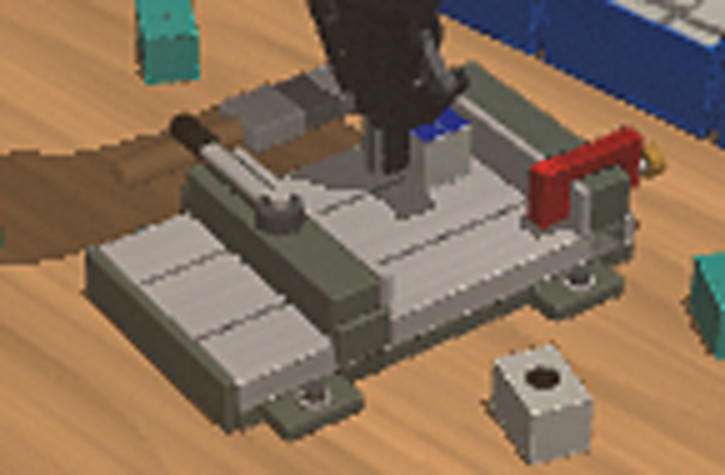

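The crop shows the finger at (395,150) pushing the blank (440,140), which is still about 10 mm off the jaw and well clear of the stop.

move_arm(rows=[[255,0.29,-0.06,0,0,0,0],[255,0.59,-0.12,0,0,0,0],[255,0.78,-0.16,0,0,0,0],[255,0.98,-0.2,0,0,0,0],[255,0.98,-0.2,0,0,0,0]])

```text
t: 5.2
tcp_pos: [0.6107, -0.0102, 0.0403]
eef_rot: [[-0.98, 0.199, 0.0], [0.199, 0.98, -0.0], [-0.0, 0.0, -1.0]]
wrist_force: [-1.0, -0.1, -0.3]
opening: -0.0001
gripper_force: 0.0
```

move_arm(rows=[[255,0.1,-0.02,0,0,0,0],[255,0.2,-0.04,0,0,0,0],[255,0.2,-0.04,0,0,0,0]])

```text
t: 5.58
tcp_pos: [0.6124, -0.0105, 0.0403]
eef_rot: [[-0.98, 0.198, 0.0], [0.198, 0.98, -0.0], [-0.0, 0.0, -1.0]]
wrist_force: [-1.4, -0.2, 0.4]
opening: -0.0001
gripper_force: 0.5
```

move_arm(rows=[[255,0.1,-0.02,0,0,0,0],[255,0.2,-0.04,0,0,0,0],[255,0.2,-0.04,0,0,0,0]])

```text
t: 5.95
tcp_pos: [0.6135, -0.0108, 0.0402]
eef_rot: [[-0.98, 0.198, -0.002], [0.198, 0.98, 0.0], [0.002, -0.0, -1.0]]
wrist_force: [-5.4, 0.8, 3.6]
opening: -0.0002
gripper_force: 2.6
```

move_arm(rows=[[255,0.1,-0.02,0,0,0,0],[255,0.1,-0.02,0,0,0,0],[255,0.1,-0.02,0,0,0,0]])

```text
t: 6.32
tcp_pos: [0.6135, -0.0108, 0.0401]
eef_rot: [[-0.98, 0.198, -0.004], [0.198, 0.98, 0.0], [0.004, -0.0, -1.0]]
wrist_force: [-8.6, 1.3, 5.8]
opening: 0.0001
gripper_force: 4.2
```

Run:
```python
from m import *
p=get_image("top"); meas("top",p); p=get_image("side"); meas("side",p)
```

```text
top blue (array([0., 0.]), array([0., 0.]), 0.0, 0) z nan
red (array([ 569.9, -118.5]), array([ 82.4, 350.9]), 86.09, 129) z [-0.002  0.075  0.08 ] xy rng [ 0.398 -0.154 -0.004] [ 0.748 -0.065  0.081]
jawtop (array([660.4, -97.2]), array([19.3, 37.3]), 89.65, 58) 0.0627
jawtop (array([ 654.3, -123.9]), array([ 9.3, 33.2]), 78.46, 33) 0.0614
jawtop (array([492.9, -78.9]), array([35. , 39.1]), 78.37, 134) 0.0618
bed (array([546.4, -91.5]), array([ 41.1, 286.2]), 82.58, 397) 0.0323837891036558
side blue (array([638.3, -31.1]), array([16.9, 31.8]), 87.67, 29) z 0.06711342280834409
red (array([ 656.6, -115.8]), array([20.8, 76.2]), 82.55, 167) z [0.045 0.071 0.078] xy rng [ 0.618 -0.128  0.041] [ 0.694 -0.101  0.08 ]
jawtop (array([645.6, -47.8]), array([88.8, 99.1]), 85.03, 256) 0.061
jawtop (array([529.4,  20.4]), array([54.7,  9.6]), 77.08, 30) 0.0615
jawtop (array([502.1, -25.4]), array([156.5,  42.2]), 80.83, 355) 0.0611
jawtop (array([ 658.3, -124.3]), array([17.1, 45.3]), 78.02, 56) 0.0605
bed (array([551., -34.]), array([165.9, 277.6]), 80.74, 1982) 0.031484699639324154
  return _methods._mean(a, axis=axis, dtype=dtype,
  ret = ret.dtype.type(ret / rcount)
```

move_arm(rows=[[255,-1,0.2,0,0,0,0],[255,-1.5,0.3,0,0,0,0],[255,-1.5,0.3,4,0,0,0],[255,-1.5,0.3,8,0,0,0],[255,-1.5,0.3,8,0,0,0],[255,3.6,4.7,8,0,0,0],[255,3.6,4.7,8,0,0,0],[255,3.6,4.7,8,0,0,0]])

```text
t: 7.42
tcp_pos: [0.6509, 0.0361, 0.1191]
eef_rot: [[-0.98, 0.198, -0.001], [0.198, 0.98, -0.0], [0.001, -0.001, -1.0]]
wrist_force: [-0.5, -0.1, -1.0]
opening: -0.0003
gripper_force: 0.0
```

```bash
python3 - <<'E' 2>/dev/null
from m import *
p=get_image("top"); meas("top",p); p=get_image("side"); meas("side",p)
cv2.imwrite("pics/s2.png",cv2.resize(p["image"][165:260,220:365,::-1],None,fx=5,fy=5,interpolation=cv2.INTER_CUBIC))
E
```

```text
top blue (array([647.8, -37.1]), array([5.5, 0.1]), 0.27, 3) z 0.06804970537352939
red (array([ 611.6, -124.3]), array([314.5, 113.1]), 16.48, 138) z [-0.002  0.075  0.079] xy rng [ 0.446 -0.155 -0.005] [ 0.746 -0.026  0.08 ]
jawtop (array([666. , -65.1]), array([81.5, 37.5]), 79.54, 266) 0.0619
jawtop (array([ 653.7, -123.8]), array([ 9.4, 33.3]), 78.21, 34) 0.0618
jawtop (array([498.2, -52.4]), array([88.9, 39. ]), 78.85, 287) 0.0616
bed (array([551. , -65.6]), array([ 97.6, 285.4]), 76.29, 1489) 0.03230379505862069
side blue (array([642.3, -14.8]), array([47.7, 35.4]), 77.01, 95) z 0.06673255862196181
red (array([ 656.9, -115.4]), array([20.1, 75.5]), 76.12, 163) z [0.045 0.071 0.077] xy rng [ 0.618 -0.131  0.039] [ 0.694 -0.101  0.079]
jawtop (array([654.9, -35.3]), array([112.5,  73.3]), 79.06, 303) 0.061
jawtop (array([529.2,  20. ]), array([52.6,  8.7]), 79.16, 30) 0.0604
jawtop (array([504. , -25.1]), array([154.5,  43.2]), 79.62, 353) 0.0612
jawtop (array([ 658.8, -124.6]), array([19.7, 45.1]), 80.14, 58) 0.0604
bed (array([552.7, -34.9]), array([165.1, 277.2]), 79.62, 2007) 0.03146304076961659
```

View pics/s2.png

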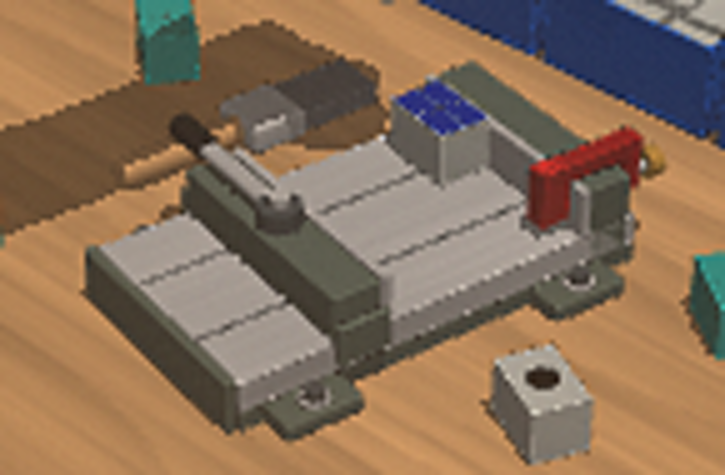

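move_arm(rows=[[255,0,0,-4,0,0,0],[255,0,0,-7.9,0,0,0],[255,0,0,-7.9,0,0,0],[255,-0.09,-0.49,-7.9,0,0,0],[255,-0.18,-0.98,-7.9,0,0,0],[255,-0.26,-1.48,-7.9,0,0,0],[255,-0.35,-1.97,-7.9,0,0,0],[255,-0.44,-2.46,-7.9,0,0,0],[255,-0.52,-2.95,-7.9,0,0,0],[255,-0.6,-3.45,-7.9,0,0,0],[255,-0.68,-3.94,-7.9,0,0,0],[255,-0.76,-4.43,-7.9,0,0,0],[255,-0.76,-4.43,-7.9,0,0,0]])

```text
t: 9.15
tcp_pos: [0.6435, -0.0094, 0.0412]
eef_rot: [[-0.98, 0.199, -0.0], [0.199, 0.98, -0.001], [0.0, -0.001, -1.0]]
wrist_force: [0.7, 0.2, 0.1]
opening: -0.0003
gripper_force: 0.0
```

```bash
python3 - <<'E' 2>/dev/null
from m import *
p=get_image("side"); meas("side",p)
cv2.imwrite("pics/s3.png",cv2.resize(p["image"][165:260,220:365,::-1],None,fx=5,fy=5,interpolation=cv2.INTER_CUBIC))
E
```

```text
side blue (array([635.4, -47.7]), array([54. , 34.3]), 76.29, 54) z 0.06689896776561632
red (array([ 673.6, -122.6]), array([ 32.3, 108.5]), 67.03, 166) z [0.045 0.071 0.078] xy rng [ 0.618 -0.159 -0.004] [ 0.717 -0.101  0.079]
jawtop (array([651.9, -47.9]), array([85.7, 73.6]), 76.99, 260) 0.0614
jawtop (array([503.9, -22.6]), array([159.4,  41.5]), 79.03, 354) 0.0611
jawtop (array([529.6,  17.7]), array([54.3, 10.6]), 78.42, 30) 0.0609
jawtop (array([ 658.7, -124.6]), array([18.7, 43.8]), 79.79, 61) 0.0609
bed (array([552.2, -34.3]), array([165.7, 278.3]), 79.79, 1972) 0.03147067595196279
```

View pics/s3.png

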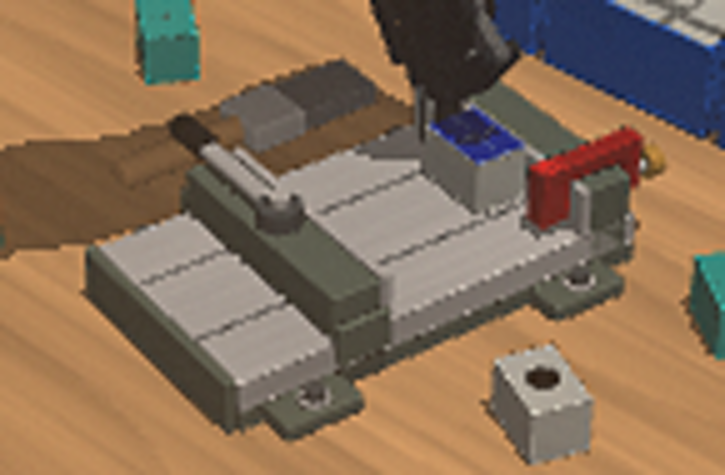

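The blank (475,160) is sliding squarely along the jaw and has about 25 mm left to the stop (530,190).

move_arm(rows=[[255,-0.09,-0.49,0,0,0,0],[255,-0.18,-0.98,0,0,0,0],[255,-0.28,-1.47,0,0,0,0],[255,-0.38,-1.96,0,0,0,0],[255,-0.44,-2.25,0,0,0,0],[255,-0.44,-2.25,0,0,0,0]])

```text
t: 9.95
tcp_pos: [0.6394, -0.0315, 0.0414]
eef_rot: [[-0.98, 0.199, 0.0], [0.199, 0.98, -0.0], [-0.0, -0.0, -1.0]]
wrist_force: [-0.2, -0.9, 0.0]
opening: 0.0003
gripper_force: 0.0
```

move_arm(rows=[[255,-0.04,-0.2,0,0,0,0],[255,-0.04,-0.2,0,0,0,0]])

```text
t: 10.2
tcp_pos: [0.6391, -0.0331, 0.0414]
eef_rot: [[-0.98, 0.199, 0.0], [0.199, 0.98, -0.0], [-0.0, -0.0, -1.0]]
wrist_force: [0.7, 0.3, 0.6]
opening: -0.0002
gripper_force: 0.0
```

move_arm(rows=[[255,-0.04,-0.2,0,0,0,0],[255,-0.04,-0.2,0,0,0,0]])

```text
t: 10.45
tcp_pos: [0.6386, -0.0351, 0.0413]
eef_rot: [[-0.98, 0.199, 0.0], [0.199, 0.98, -0.0], [-0.0, -0.0, -1.0]]
wrist_force: [0.1, 0.4, 0.1]
opening: -0.0001
gripper_force: 0.1
```

move_arm(rows=[[255,-0.03,-0.15,0,0,0,0],[255,-0.03,-0.15,0,0,0,0]])

```text
t: 10.7
tcp_pos: [0.6383, -0.0359, 0.0413]
eef_rot: [[-0.98, 0.198, 0.0], [0.198, 0.98, 0.001], [0.0, 0.001, -1.0]]
wrist_force: [-0.5, 2.4, 0.6]
opening: 0.0004
gripper_force: 1.5
```

move_arm(rows=[[255,-0.03,-0.15,0,0,0,0],[255,-0.03,-0.15,0,0,0,0]])

```text
t: 10.95
tcp_pos: [0.6381, -0.0359, 0.0413]
eef_rot: [[-0.98, 0.197, 0.0], [0.197, 0.98, 0.002], [0.0, 0.002, -1.0]]
wrist_force: [1.1, 8.1, 1.1]
opening: 0.0001
gripper_force: 3.5
```

```bash
python3 - <<'E' 2>/dev/null
from m import *
p=get_image("side"); meas("side",p)
cv2.imwrite("pics/s4.png",cv2.resize(p["image"][165:260,260:365,::-1],None,fx=6,fy=6,interpolation=cv2.INTER_CUBIC))
E
```

```text
side blue (array([631.6, -54.8]), array([86.7, 42.2]), 86.43, 49) z 0.06673312212695348
red (array([ 654.5, -115.7]), array([18.1, 74.3]), 80.37, 167) z [0.045 0.071 0.077] xy rng [ 0.618 -0.129  0.039] [ 0.693 -0.101  0.079]
jawtop (array([654.6, -65.6]), array([54.2, 61. ]), 82.86, 134) 0.0621
jawtop (array([529.1,  22.4]), array([57.7,  9.5]), 79.28, 29) 0.0613
jawtop (array([505.3, -25. ]), array([156.1,  43.4]), 78.37, 358) 0.0608
jawtop (array([613.2, -82.3]), array([16.9, 61.8]), 7.02, 55) 0.061
jawtop (array([ 659.4, -125.2]), array([18.6, 41.6]), 80.09, 57) 0.0606
bed (array([549.9, -34. ]), array([166.1, 274.1]), 81.1, 1969) 0.03137924340117304
```

View pics/s4.png

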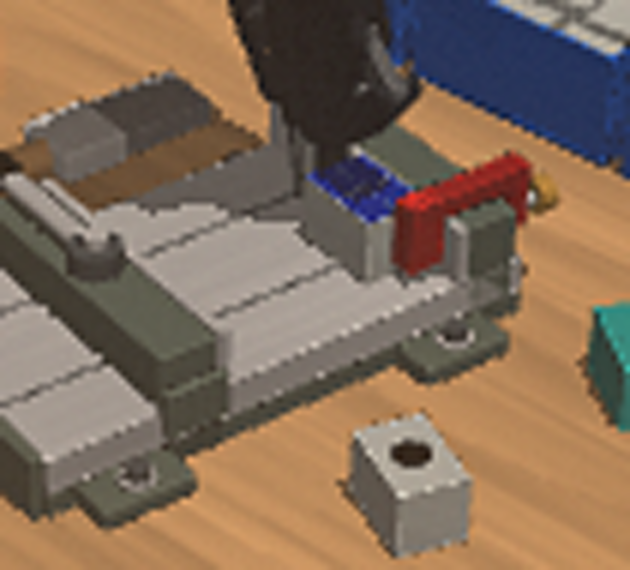

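The blank (360,210) butts against the red stop and lies on the jaw. Next I retreat and go behind the sliding jaw.

move_arm(rows=[[255,0.2,1.0,0,0,0,0],[255,0.3,1.7,0,0,0,0],[255,0.3,1.7,5,0,0,0],[255,0.3,1.7,9,0,0,0],[255,0.3,1.7,9,0,0,0],[255,-17.6,2.4,9,0,0,0],[255,-17.6,2.4,9,0,0,0],[255,-17.6,2.4,9,0,0,0],[255,-17.6,2.4,9,0,0,0],[255,-17.6,2.4,9,0,0,0]])

```text
t: 12.25
tcp_pos: [0.4626, -0.0138, 0.1312]
eef_rot: [[-0.98, 0.198, 0.001], [0.198, 0.98, -0.0], [-0.001, 0.0, -1.0]]
wrist_force: [-0.2, 0.1, 0.1]
opening: -0.0
gripper_force: 0.0
```

```bash
python3 - <<'E' 2>/dev/null
from m import *
for n in("top","side"): p=get_image(n); meas(n,p)
cv2.imwrite("pics/s5.png",cv2.resize(p["image"][165:260,220:365,::-1],None,fx=5,fy=5,interpolation=cv2.INTER_CUBIC))
E
```

```text
top blue (array([571.5, -64.3]), array([ 47.8, 154.9]), 80.67, 75) z 0.06797975684121105
red (array([582.2, -33.8]), array([249.9, 271.1]), 88.95, 144) z [-0.001  0.075  0.079] xy rng [ 0.445 -0.158 -0.006] [0.717 0.092 0.08 ]
jawtop (array([670.5, -43.4]), array([125.7,  37.2]), 79.26, 425) 0.0618
jawtop (array([ 655.3, -124.1]), array([ 9.4, 36.1]), 77.65, 32) 0.0621
bed (array([629.2, -70.6]), array([183.6, 109.9]), 48.65, 266) 0.031884130343334594
side blue (array([631.9, -77. ]), array([52.8, 39.3]), 77.83, 93) z 0.066391661840144
red (array([ 655.7, -115.1]), array([17.7, 72.7]), 78.41, 164) z [0.045 0.072 0.077] xy rng [ 0.619 -0.129  0.042] [ 0.691 -0.102  0.079]
jawtop (array([671.6, -40.2]), array([111. ,  39.7]), 78.76, 246) 0.0614
jawtop (array([505.5, -21.8]), array([160.9,  43.2]), 78.86, 361) 0.0609
jawtop (array([529. ,  17.5]), array([53.1,  9.5]), 75.6, 30) 0.0616
jawtop (array([615.1, -83.6]), array([18.2, 65.9]), 8.99, 60) 0.0606
jawtop (array([ 659.3, -124.7]), array([15.9, 42.3]), 77.24, 53) 0.0602
bed (array([553.4, -36.4]), array([164.3, 279.5]), 79.13, 2000) 0.03151696296883533
```

View pics/s5.png

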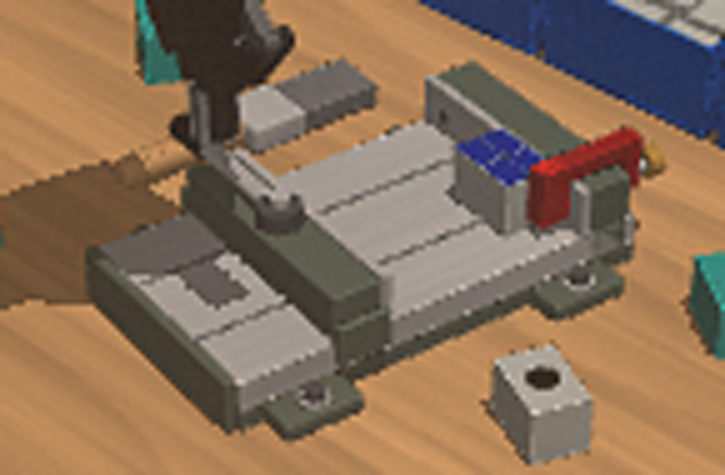

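The blank sits in the corner at (500,165) and the jaw is unmoved, so I descend behind the jaw and push.

move_arm(rows=[[255,0,0,-4,0,0,0],[255,0,0,-8.5,0,0,0],[255,0,0,-8.5,0,0,0],[255,0,0,-8.5,0,0,0],[255,0.69,-0.14,-8.5,0,0,0],[255,1.37,-0.28,-8.5,0,0,0],[255,2.06,-0.42,-8.5,0,0,0],[255,2.74,-0.56,-8.5,0,0,0],[255,3.43,-0.7,-8.5,0,0,0],[255,4.12,-0.84,-8.5,0,0,0],[255,4.8,-0.98,-8.5,0,0,0],[255,5.49,-1.11,-8.5,0,0,0],[255,6.17,-1.25,-8.5,0,0,0],[255,6.86,-1.39,-8.5,0,0,0],[255,7.55,-1.53,-8.5,0,0,0],[255,8.23,-1.67,-8.5,0,0,0],[255,8.92,-1.81,-8.5,0,0,0],[255,9.6,-1.95,-8.5,0,0,0],[255,9.6,-1.95,-8.5,0,0,0]])

```text
t: 14.72
tcp_pos: [0.5591, -0.0341, 0.0463]
eef_rot: [[-0.98, 0.199, 0.002], [0.199, 0.98, -0.001], [-0.002, -0.0, -1.0]]
wrist_force: [0.2, -0.1, 0.6]
opening: -0.0
gripper_force: 0.0
```

move_arm(rows=[[255,0.29,-0.06,0,0,0,0],[255,0.59,-0.12,0,0,0,0],[255,0.59,-0.12,0,0,0,0]])

```text
t: 15.1
tcp_pos: [0.5641, -0.035, 0.0463]
eef_rot: [[-0.98, 0.199, 0.0], [0.199, 0.98, -0.0], [-0.0, -0.0, -1.0]]
wrist_force: [-0.6, -0.9, -0.2]
opening: -0.0001
gripper_force: 0.4
```

move_arm(rows=[[255,0.2,-0.04,0,0,0,0],[255,0.39,-0.08,0,0,0,0],[255,0.39,-0.08,0,0,0,0]])

```text
t: 15.48
tcp_pos: [0.568, -0.0356, 0.0462]
eef_rot: [[-0.98, 0.199, 0.0], [0.199, 0.98, -0.0], [-0.0, -0.0, -1.0]]
wrist_force: [-1.9, -0.1, -0.3]
opening: 0.0004
gripper_force: 0.7
```

move_arm(rows=[[255,0.15,-0.03,0,0,0,0],[255,0.15,-0.03,0,0,0,0]])

```text
t: 15.72
tcp_pos: [0.5693, -0.0358, 0.0462]
eef_rot: [[-0.98, 0.198, 0.0], [0.198, 0.98, -0.0], [-0.0, -0.0, -1.0]]
wrist_force: [-1.9, -0.9, -0.4]
opening: -0.0
gripper_force: 0.9
```

move_arm(rows=[[255,0.15,-0.03,0,0,0,0],[255,0.15,-0.03,0,0,0,0]])

```text
t: 15.98
tcp_pos: [0.5699, -0.0359, 0.0462]
eef_rot: [[-0.98, 0.198, -0.002], [0.198, 0.98, 0.0], [0.002, -0.0, -1.0]]
wrist_force: [-4.9, 0.2, 1.8]
opening: 0.0002
gripper_force: 2.6
```

move_arm(rows=[[255,0.2,-0.04,0,0,0,0],[255,0.2,-0.04,0,0,0,0],[255,0.2,-0.04,0,0,0,0]])

```text
t: 16.35
tcp_pos: [0.5699, -0.0358, 0.046]
eef_rot: [[-0.98, 0.198, -0.005], [0.198, 0.98, 0.001], [0.005, -0.0, -1.0]]
wrist_force: [-11.5, 1.2, 8.0]
opening: -0.0003
gripper_force: 5.7
```

move_arm(rows=[[255,-1.0,0.2,0,0,0,0],[255,-2.5,0.5,0,0,0,0],[255,-2.5,0.5,6,0,0,0],[255,-2.5,0.5,12,0,0,0],[255,-4,10,18,0,0,0],[255,-4,20,18,0,0,0],[255,-4,30,18,0,0,0],[255,-8,40,18,0,0,0],[255,-8,40,18,0,0,0],[255,-8,40,18,0,0,0],[255,-8,40,18,0,0,0]])

```text
t: 17.73
tcp_pos: [0.4913, 0.3682, 0.2266]
eef_rot: [[-0.981, 0.194, 0.001], [0.194, 0.981, 0.003], [-0.0, 0.003, -1.0]]
wrist_force: [0.8, 0.1, -0.2]
opening: -0.0001
gripper_force: 0.0
```

```bash
python3 - <<'E' 2>/dev/null
from m import *
for n in("top","side"):
    p=get_image(n); meas(n,p)
    if n=="top": cv2.imwrite("pics/t6.png",cv2.resize(p["image"][140:255,235:365,::-1],None,fx=5,fy=5,interpolation=cv2.INTER_CUBIC))
E
```

```text
top blue (array([630.1, -73.9]), array([48.5, 34. ]), 79.2, 161) z 0.06756597555396993
red (array([572.1, -32.7]), array([288.2, 245.4]), 0.8, 143) z [-0.002  0.075  0.079] xy rng [ 0.427 -0.157 -0.007] [0.717 0.09  0.081]
jawtop (array([671.7, -43.7]), array([125.8,  36.8]), 80.73, 418) 0.0619
jawtop (array([ 655.4, -124.1]), array([ 9.3, 35.7]), 78.57, 32) 0.0609
jawtop (array([599.5, -41.4]), array([149.3,  41.1]), 78.37, 454) 0.0618
bed (array([564.5,   0.7]), array([224.8, 285.5]), 78.85, 2473) 0.03220204115877445
side blue (array([629.6, -75.4]), array([46.6, 36.3]), 83.95, 91) z 0.06631970961644829
red (array([ 673.1, -123. ]), array([ 32. , 107.9]), 65.92, 153) z [0.044 0.072 0.077] xy rng [ 0.619 -0.16  -0.003] [ 0.716 -0.1    0.079]
jawtop (array([671.9, -37.7]), array([114.,  44.]), 74.8, 249) 0.0614
jawtop (array([606.7, -46.5]), array([153. ,  58.3]), 78.58, 371) 0.0611
jawtop (array([ 658.5, -125.3]), array([18.8, 47.8]), 87.65, 61) 0.0612
bed (array([552.8, -37.3]), array([162.8, 280.5]), 78.9, 2110) 0.03138060674780041
```

View pics/t6.png

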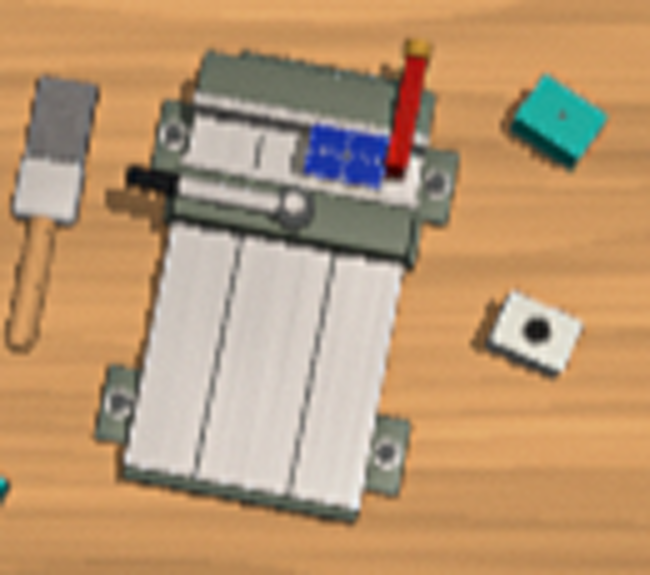

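The picture shows the blank (345,155) in the corner against the stop (400,150), with the sliding jaw meeting it. The numbers agree: blank y is about 25 mm from the stop, and the jaw gap is about 35 mm.

```bash
python3 -c "
from rig import r
print(r.close_job())"
```

```text
the job is handed in; nothing more can be done
None
```

The job is handed in: the blank sits square in the corner against the fixed jaw and the work stop, the sliding jaw is pushed up to it, and nothing else on the bench was touched; no verdict was returned, so this rests on the final pictures and contact forces.

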